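Free a seized block-heater clamp and weigh the canister

ROBOT

A 7-joint arm with a two-finger parallel gripper is mounted at the origin on the work surface. World frame = base frame: x ahead of the robot, y to its left, z up, the work surface at z = 0. Lengths are in mm, angles in rad, forces in N, time in s.
With the tool pointing down it reaches from about 350 to 900 mm from the base axis. Payload 19.9 kg.
Tool frame: the origin (TCP) lies on the mounting face of the last link; the fingertips stand 173 mm ahead of it and the grasp point (between the pads) lies 155 mm ahead of it; z points along the fingers, y is the line along which they close (so a half turn about z gives the same grasp; the last joint's range is limited). The gripper opens to 85 mm and grips with 20 to 120 N. Pads are 22 mm wide; open, the fingers measure 114 mm over their backs; the gripper's body (76 mm by 85 mm) begins 54 mm behind the grasp point. The pads swing forward as they close: fully open they stand 13 mm farther back than shut.
Start: joints at [-1.341, 0.417, -0.01, 1.614, 0.005, 1.111, -0.053], TCP at [167.176, 602.222, 404.66] pointing down, gripper open.
Joint ranges: [-2.81, 2.81], [-0.39, 2.02], [-1.27, 1.25], [0.06, 2.57], [-1.19, 4.33], [0.19, 2], [-2.82, 2.82]. Speed limits (rad/s): [1.89, 1.89, 2.39, 2.39, 3.01, 3.01, 3.01].

INTERFACE

Orientations are given as a unit quaternion [x, y, z, w].
In Python, from workcell import manip, viewer gives the robot as it stands.
- The arm moves only by the tool send_rows, never from a script. Its argument "steps" is one flat list of numbers, 7 for each row, row after row: the opening, from 0 (shut) to 1 (fully open), then the shift along the tool's x, y, z each as a share of 0.5 m, from -1 to 1, then the turn, a rotation vector about the tool's x, y, z each as a share of 45 degrees, from -1 to 1. A call has 1 to 20 rows; each row is the pose to reach, as a shift and turn from the pose commanded when the call began, along the tool's axes at that moment; what a row does not reach only later rows make up. A row lasts 1/10 s, in which the tool goes at most 50 mm and 8.59 degrees, less where a joint would pass 70% of its speed; a pose out of reach is approached as far as the arm can. A call with a number of a shift or a turn outside -1 to 1 is refused whole. A call with a gripper value outside its range is refused whole. The fingers move at their own pace and stop on an object; "grip_force" is the grip in N (left out, the last holds). Time passes only in rows, so rows that repeat a pose let the fingers close. It gives the time, the measured TCP pose, the force, the opening and the grip force at its end, in the units of the state.
- manip.get_obs(): the state, without advancing time (a new reading comes with each control period).
- viewer.snapshot(name): name is "scene" or "top" or "wrist"; returns (picture, depth): 400x640x3 uint8, red, green, blue; 400x640 float32, mm along the optical axis (not along the pixel's ray), 0 where there is no reading.
- viewer.calibration(name): a dict with "fx", "fy", "cx", "cy" (pixels), "distortion" ([k1, k2, p1, p2, k3] as OpenCV has them; the pictures are not rectified), "eye" and "orientation" of the camera in the world. Camera axes: x right, y up, looking along -z (the intrinsics and any distortion apply to the point x, -y, -z); pixel columns grow to the right and rows downward; lengths in mm; the calibration is good to about 2 mm. A picture is of the moment at which its call begins: read the wrist's pose just before it. calibration takes no time and is no camera call; for the wrist camera it gives the pose at the moment of the call.
- manip.sign_off(): hands the job in; it is judged then, once.
The state is a dict: "clock": time; "q": joint angles; "qd": joint speeds; "joint_efforts": joint torques, N m; "eef_pos": TCP position; "tcp_rot": TCP orientation; "contact_force": force on the tool from outside, world axes, zero at the start; "wrist_torque": the same for the moment, N m; "grip_width": opening from 0.0 (shut) to 1.0 (fully open); "grasp_force": force on a finger pad.
Only numpy, scipy, OpenCV 4.12 (cv2) and the standard library are available. Lean on these libraries where they do the work, as an engineer would, in place of code of your own. Each camera call takes 0.05 s, during which the arm holds its last target. There are 200 camera calls.

TASK

The swing clamp that holds the steel canister down in the block heater is seized: without forcing its handle, rock the handle back and forth in small arcs, each time only up to the stop and back the other way, until it breaks free, then swing the clamp fully open (counterclockwise from above). Then lift the canister out by its lid knob, set it down gently and upright in the middle of the balance pan, and let go. Leave the clamp open and everything else where it stands.

Things in the scene. Friction and masses are not known exactly. Their poses are not given: they have to be found in the camera images.
- clamp (a joint): Angle of the clamp's steel finger about its vertical axis (rad), counterclockwise from above positive. At 0 (start, within 0.03) it points along the heater's +y, over the canister's lid rim; open stop at +1.2; the canister lifts freely beyond 0.7. Drag about 0.12 N m, less once free; it stays where left. While seized it meets a hard stop 0.05 to 0.36 rad either side, differing each time.
- clamp_tip (a point): Tip of the steel finger on its top face, 62 mm from the axis, 97 mm above the table; the finger is 18 mm wide. How it frees: each swing right up to the stop on one side (allow 0.3 s there) loosens it, so that the next swing the other way goes a little farther; it takes about five such swings, alternating, first to +. Then the + stop is gone and it turns to +1.2 against the drag alone.
- stem_twist (a joint): Elastic wind-up of the clamp's thin stem (rad): handle angle minus finger angle, same sign sense as the clamp, 0 unloaded. 2 N m per rad: the drag shows as about 0.06 in the direction of turning, a stop as a steep rise beyond that (as does the torque felt by the hand). The stem is damaged beyond 0.18 rad (0.36 N m) either way.
- handle_mid (a point): Middle of the clamp's handle, on the turning axis, 124 mm above the table: an upright black flat bar 56 mm long, 12 mm thick, 24 mm tall (12 mm above and below this point). The point's y axis lies along the bar, z up. The bar points the same way as the steel finger beneath it, whose top is 27 mm below this point.
- heater: Block heater, fixed: aluminium block 120 (x) by 200 (y) mm, top 75 mm above the table, on a white foot 150 by 220 mm. Origin at the underside's centre, z up; its controls look to its -x. Clamp axis at (0, -35) mm, canister's well (46 mm wide, 63 mm deep) at (0, 45) mm in its frame.
- canister: Loose steel canister, about 0.25 kg; origin at the centre of its underside, z up its axis. Body 42 mm wide, 52 mm tall; lid flange 60 mm wide, 52 to 60 mm above the origin; black lid knob 22 mm wide, 60 to 99 mm above it. At the start it hangs in the well by its flange, origin 23 mm above the table, clamp finger 4 mm over the flange.
- balance: White balance, 210 by 170 mm, on a black slab 240 by 200 mm, fixed to the table. Origin at the underside's centre; its display looks to its -x.
- pan_mid (a point): Centre of the top face of the balance's square steel pan, 130 by 130 mm, 84 mm above the table. The pan is sprung: it gives up to 6 mm, bottoming at about 12 N. More than 20 N on it is rough handling.
- tube0: Stoppered glass tube in the heater's small well at its (35, -75) mm, 17 mm wide, 78 mm tall, reaching 15 mm above the block, origin at its foot; leave alone.
- tube1: The same at (-35, -75) mm; leave alone.
- wash_bottle: White bottle 64 mm wide, 160 mm tall; leave alone.
- spatula: Steel spatula 170 mm long lying on the table near the robot; leave alone.
- timer: Grey timer, 30 by 65 by 50 mm; leave alone.
Things that resemble listed ones, but are neither listed nor needed, are in the scene too. Leave any blue or green look-alike of the canister alone.

How it is judged:
By the outcome, as a careful person would: the job done as asked, in the order asked, and still so for the second after the job is handed in, with the robot touching nothing.
It also fails if it takes over 72 s, if anything falls off the work surface, if the arm or the gripper's body presses on something with over 40 N, if the wrist force passes 120 N, or if a joint passes its speed limit or range.

## Working session

There is one attempt and no reset: what is moved stays moved. The work goes in short steps, Python scripts to look and compute and a tool call to move; the robot and the scene stay as the last step left them, time stands still between calls to the robot, and variables do not carry over. Pictures are saved under pics/ and viewed, at most 10 in all, crops included, and the job is handed in when it is done.

Besides the shell and the picture viewer there is one more tool, called after "Request:" as name(argument=value, ...) on one line, values as JSON. send_rows: Moves the arm, as the interface text tells. Shift numbers are shares of 0.5 m and turn numbers shares of 45 degrees, none past 1 either way. Its arguments: {"type":"object","properties":{"steps":{"type":"array","items":{"type":"number"}},"grip_force":{"type":"number"}},"required":["steps"]}

```bash
mkdir -p pics
cat > h.py <<'E'
import numpy as np, cv2
from scipy.spatial.transform import Rotation as R
from workcell import manip, viewer
def ray(c,u,v):
    K=np.array([[c['fx'],0,c['cx']],[0,c['fy'],c['cy']],[0,0,1.]])
    p=cv2.undistortPoints(np.array([[[u,v]]],float),K,np.array(c['distortion'],float))[0,0]
    return np.array(c['eye'],float),R.from_quat(c['orientation']).apply([p[0],-p[1],-1.])
def onz(c,u,v,z):
    e,d=ray(c,u,v); return e+d*(z-e[2])/d[2]
E
python3 - <<'E'
from h import *
o=manip.get_obs();print(o)
ims=[]
for n in("scene","top"):
    c=viewer.calibration(n);p,d=viewer.snapshot(n);np.savez(f'{n}0.npz',p=p,d=d);print(n,c)
    cv2.imwrite(f'pics/{n}0.png',p[:,:,::-1])
E
```

```text
{'clock': 0.0, 'q': array([-1.3415541 ,  0.41799226, -0.01029588,  1.6142036 ,  0.00467081,
        1.11069105, -0.05297651]), 'qd': array([ 0.00180588,  0.00152459, -0.00026957, -0.00119232, -0.00073438,
       -0.00103983,  0.00035037]), 'joint_efforts': array([-5.94709782e-04, -8.64460158e+01,  6.79139737e-01, -4.34897232e+01,
        1.91625132e-02,  7.66942394e-03, -4.31489775e-05]), 'eef_pos': array([167.11156621, 602.09672639, 404.0363743 ]), 'tcp_rot': array([ 1.34951885e-01,  9.90851949e-01, -6.33100272e-04, -5.07128211e-05]), 'contact_force': array([0.45876649, 0.03118709, 0.42371462]), 'wrist_torque': array([-0.00104864, -0.01954843,  0.01380316]), 'grasp_force': 0.0, 'grip_width': 0.9962303526101498}
scene {'fx': 388.6971292761932, 'fy': 388.6971292761932, 'cx': 319.5052339263609, 'cy': 204.0568242698493, 'distortion': array([0.02739117, 0.        , 0.        , 0.        , 0.        ]), 'eye': array([1216.88862011,  118.07412264,  805.63778457]), 'orientation': array([0.24408278, 0.27523438, 0.69432818, 0.61852891])}
top {'fx': 455.7124492199161, 'fy': 455.7124492199161, 'cx': 310.8797377954865, 'cy': 188.20293455720517, 'distortion': array([0.04033569, 0.        , 0.        , 0.        , 0.        ]), 'eye': array([ 434.40517261,   36.55995558, 1181.24457162]), 'orientation': array([ 0.03900857, -0.03758228, -0.70040427,  0.71168797])}
```

View pics/top0.png

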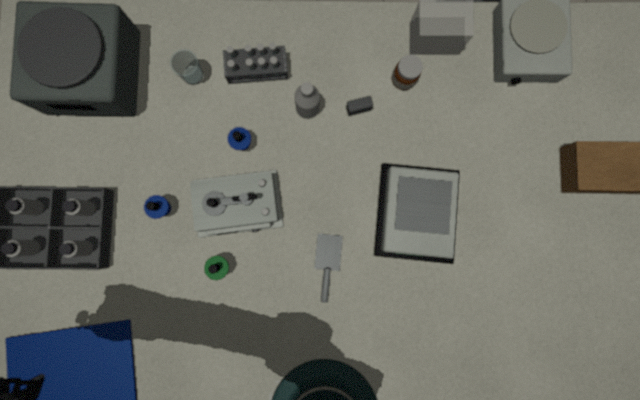

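View pics/scene0.png

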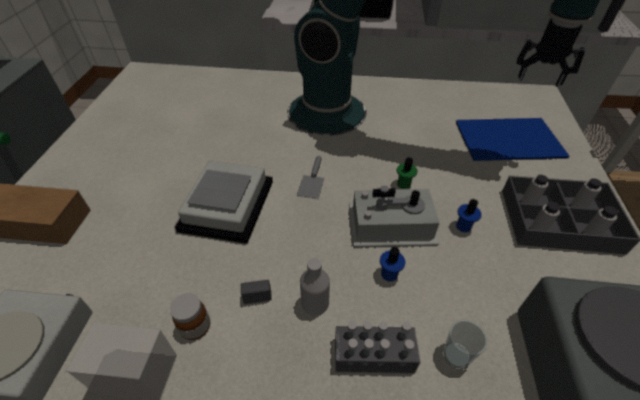

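The canister could be confused with these, in the top view: steel in the heater (213,203), blue (240,138), blue (157,206) and green (217,267). I choose the steel one at (213,203), under the clamp. The balance is the square-pan one at (423,205), not the round-pan one at (538,25). Next is a close crop.

Run:
```python
from h import *
p=np.load('top0.npz')['p'];q=np.load('scene0.npz')['p']
a=cv2.resize(p[160:245,180:295],None,fx=6,fy=6,interpolation=cv2.INTER_CUBIC)[:300*2]
cv2.imwrite('pics/crop1.png',a[:,:,::-1])
c=viewer.calibration("top")
for n,u,v,z in(("can knob",213,203,122),("handle",247,198,136),("pan",423,205,84)):print(n,onz(c,u,v,z).round(0))
# heater block top / pan from depth + height
d=np.load('top0.npz')['d']
vv,uu=np.mgrid[0:400,0:640]
K=np.array([[c['fx'],0,c['cx']],[0,c['fy'],c['cy']],[0,0,1.]])
n=cv2.undistortPoints(np.stack([uu,vv],-1).reshape(-1,1,2).astype(float),K,np.array(c['distortion']))[:,0]
P=(R.from_quat(c['orientation']).apply(np.c_[n[:,0],-n[:,1],-np.ones(len(n))]*d.reshape(-1,1))+c['eye']).reshape(400,640,3)
for nm,(x0,x1,y0,y1),lo,hi in(("block",(180,295,160,245),68,82),("pan",(370,470,155,270),79,92),("slab+bal",(370,470,155,270),5,92)):
    m=np.zeros((400,640),bool);m[y0:y1,x0:x1]=1
    m&=(P[...,2]>lo)&(P[...,2]<hi)&(d>0)
    r=cv2.minAreaRect(P[m][:,:2].astype(np.float32));print(nm,m.sum(),np.median(P[m][:,2]),r)
m=np.zeros((400,640),bool);m[160:245,180:295]=1;m&=(P[...,2]>100)
print('high',m.sum());
for q in P[m].round(0): print(q.astype(int).tolist(),end=' ')
```

```text
can knob [511. 267. 122.]
handle [523. 186. 136.]
pan [ 517. -231.   84.]
block 3267 75.1407262491889 ((520.22509765625, 230.08848571777344), (120.31269073486328, 200.66209411621094), 8.140847206115723)
pan 2877 84.08561476546129 ((517.6279296875, -232.21121215820312), (130.60365295410156, 129.81214904785156), 85.17418670654297)
slab+bal 7600 70.87018684857753 ((505.82666015625, -241.09535217285156), (252.1499481201172, 288.0385437011719), 89.11112976074219)
high 292
[434, 37, 1181] [434, 37, 1181] [434, 37, 1181] [434, 37, 1181] [434, 37, 1181] [434, 37, 1181] [434, 37, 1181] [434, 37, 1181] [434, 37, 1181] [434, 37, 1181] [434, 37, 1181] [434, 37, 1181] [434, 37, 1181] [434, 37, 1181] [434, 37, 1181] [434, 37, 1181] [434, 37, 1181] [434, 37, 1181] [434, 37, 1181] [434, 37, 1181] [534, 198, 137] [534, 196, 137] [534, 193, 137] [538, 196, 101] [531, 201, 144] [532, 199, 141] [532, 197, 140] [532, 195, 138] [532, 192, 142] [532, 190, 140] [532, 188, 144] [533, 182, 133] [533, 180, 133] [533, 177, 136] [532, 175, 138] [533, 173, 134] [533, 170, 137] [533, 168, 134] [529, 204, 141] [530
[... 3343 characters left out ...]
9, 281, 120] [509, 279, 119] [509, 275, 125] [509, 274, 119] [509, 271, 123] [509, 269, 120] [509, 267, 121] [509, 265, 121] [510, 264, 114] [511, 264, 101] [506, 280, 126] [507, 278, 121] [506, 275, 123] [507, 273, 122] [507, 271, 122] [507, 268, 125] [507, 267, 120] [507, 266, 115] [508, 265, 108] [504, 279, 120] [504, 276, 120] [504, 273, 122] [504, 270, 125] [504, 269, 123] [505, 268, 115] [506, 268, 104] [434, 37, 1181] [503, 274, 106] [503, 273, 102] [434, 37, 1181] [434, 37, 1181] [434, 37, 1181] [434, 37, 1181] [434, 37, 1181] [434, 37, 1181] [434, 37, 1181] [434, 37, 1181] [434, 37, 1181] [434, 37, 1181] [434, 37, 1181] [434, 37, 1181] [434, 37, 1181] [434, 37, 1181] [434, 37, 1181]
```

View pics/crop1.png

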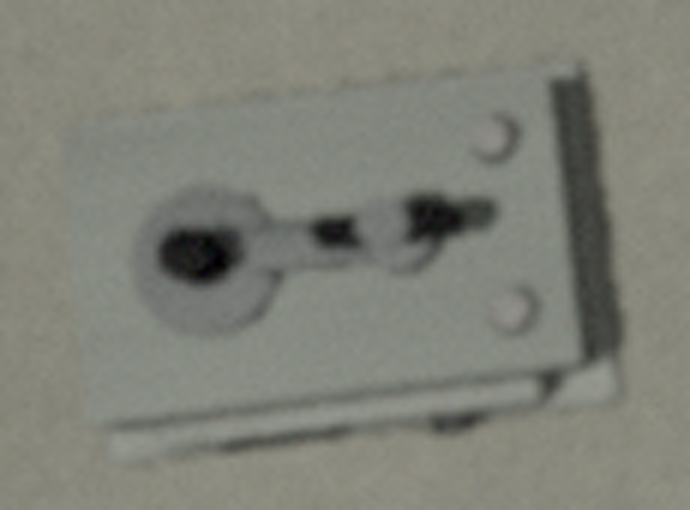

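The crop confirms it: steel canister with black knob at crop (200,255), clamp finger over its rim, and black bar handle at about (400,222) with a pale hub in the middle. I'll move above the handle and look from near.

Request:
send_rows(steps=[1,-0.9,-0.59,0,0,0,0.98,1,-0.9,-0.59,0,0,0,0.98,1,-0.9,-0.59,0,0,0,0.98,1,-0.9,-0.59,0,0,0,0.98,1,-0.9,-0.59,0,0,0,0.98,1,-0.9,-0.59,0,0,0,0.98,1,-0.9,-0.59,0,0,0,0.98,1,-0.9,-0.59,0,0,0,0.98,1,-0.9,-0.59,0,0,0,0.98,1,-0.9,-0.59,0,0,0,0.98,1,-0.9,-0.59,0,0,0,0.98,1,-0.9,-0.59,0,0,0,0.98,1,-0.9,-0.59,0,0,0,0.98,1,-0.9,-0.59,0,0,0,0.98])

```text
clock: 1.5
eef_pos: [521.4, 198.4, 404.5]
tcp_rot: [0.497, 0.868, -0.0, -0.0]
contact_force: [0.3, 0.6, -0.5]
grip_width: 0.999
grasp_force: 0.0
```

Request:
send_rows(steps=[0.6,0,0,0.06,0,0,0.48,0.6,0,0,0.06,0,0,0.48,0.6,0,0,0.06,0,0,0.48,0.6,0,0,0.06,0,0,0.48])

```text
clock: 1.9
eef_pos: [521.2, 198.8, 374.5]
tcp_rot: [0.651, 0.759, -0.0, -0.0]
contact_force: [-0.6, -0.5, 0.9]
grip_width: 0.601
grasp_force: 0.0
```

```bash
cat >> h.py <<'E'
def pose():
    o=manip.get_obs();r=R.from_quat(o['tcp_rot']).as_matrix()
    print('t',round(o['clock'],2),'pos',o['eef_pos'].round(1),'yaw(tool y)',np.degrees(np.arctan2(r[1,1],r[0,1])).round(2),'z',r[:,2].round(4),'F',o['contact_force'].round(1),'M',o['wrist_torque'].round(3),'grip',round(o['grip_width'],3),round(o['grasp_force'],1),'q',o['q'].round(2));return o,r
E
python3 - <<'E'
from h import *
pose();c=viewer.calibration("wrist");p,d=viewer.snapshot("wrist");np.savez('w1.npz',p=p,d=d,**{k:c[k] for k in c})
cv2.imwrite('pics/w1.png',p[:,:,::-1]);print(c)
E
```

```text
t 1.9 pos [521.2 198.8 374.5] yaw(tool y) 8.82 z [-5.e-04 -1.e-04 -1.e+00] F [-0.6 -0.5  0.9] M [ 0.032 -0.024 -0.012] grip 0.601 0.0 q [-0.78  0.35  0.44  1.83 -0.18  1.   -0.11]
{'fx': 330.33302755801066, 'fy': 330.33302755801066, 'cx': 319.97190095499496, 'cy': 196.56638779172852, 'distortion': array([-0.02853515,  0.        ,  0.        ,  0.        ,  0.        ]), 'eye': array([507.65264713, 280.98754535, 344.27351802]), 'orientation': array([-0.16586484, -0.01256747,  0.07624197,  0.98311651])}
```

View pics/w1.png

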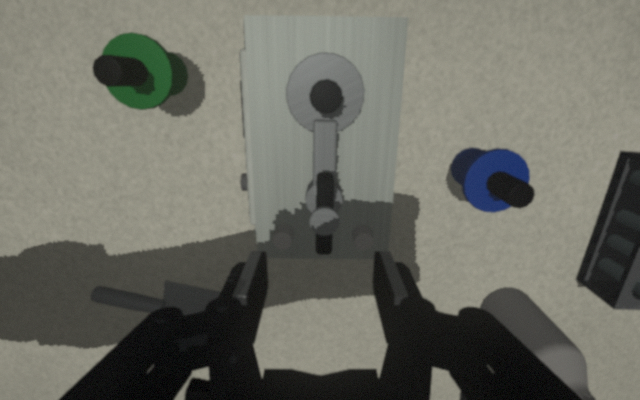

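The wrist view shows the bar running vertically at (324,172) to (324,253), with a pale round hub cap at (323,219). The canister knob is at (326,97). I'll measure the bar and cap with depth.

```bash
cat >> h.py <<'E'
def cloud(c,d):
    vv,uu=np.mgrid[0:400,0:640]
    K=np.array([[c['fx'],0,c['cx']],[0,c['fy'],c['cy']],[0,0,1.]])
    n=cv2.undistortPoints(np.stack([uu,vv],-1).reshape(-1,1,2).astype(float),K,np.array(c['distortion']))[:,0]
    return (R.from_quat(c['orientation']).apply(np.c_[n[:,0],-n[:,1],-np.ones(len(n))]*d.reshape(-1,1))+c['eye']).reshape(400,640,3)
E
python3 - <<'E'
from h import *
w=np.load('w1.npz');P=cloud(w,w['d']);p=w['p'].astype(int)
for v in range(166,258,4):
    s=[(u,*P[v,u].round(0).astype(int),p[v,u].sum()//3) for u in (308,312,315,318,324,330,333,336,340)]
    print(v,' '.join('%d:%d,%d,%d(%d)'%t for t in s))
m=np.zeros((400,640),bool);m[160:256,300:350]=1
m&=(p.sum(2)<105)&(P[...,2]>128)&(P[...,2]<140)
q=P[m][:,:2].astype(np.float32);print(m.sum(),np.median(P[m][:,2]),cv2.minAreaRect(q),cv2.fitLine(q,cv2.DIST_HUBER,0,.01,.01).ravel())
E
```

```text
166 308:508,214,75(129) 312:511,214,76(113) 315:513,220,98(104) 318:515,220,97(108) 324:520,221,98(106) 330:524,222,98(107) 333:527,222,96(103) 336:531,217,75(85) 340:534,218,76(128)
170 308:508,210,75(130) 312:511,216,95(113) 315:514,217,98(104) 318:516,217,97(106) 324:520,218,98(80) 330:525,219,99(96) 333:527,219,97(96) 336:532,214,76(98) 340:535,215,77(129)
174 308:509,207,75(130) 312:512,213,95(112) 315:514,214,98(104) 318:516,220,120(51) 324:520,222,122(35) 330:524,222,121(37) 333:528,216,97(55) 336:532,211,75(65) 340:535,211,75(125)
178 308:509,204,76(127) 312:512,210,97(107) 315:515,211,98(97) 318:516,221,131(34) 324:519,222,133(34) 330:524,222,131(35) 333:528,213,98(44) 336:533,207,76(63) 340:536,208,75(120)
182 308:510,200,76(120) 312:513,207,96(67) 315:515,207,97(85) 318:516,219,136(31) 324:520,220,136(32) 330:524,220,136(35) 333:526,220,132(37) 336:533,205,81(56) 340:537,204,76(118)
186 308:510,200,86(72) 312:513,204,97(87) 315:516,204,98(100) 318:516,217,136(37) 324:520,217,136(32) 330:524,218,136(34) 333:526,218,134(37) 336:532,206,95(53) 340:537,201,76(87)
190 308:511,2
[... 2545 characters left out ...]
64) 312:522,141,76(62) 315:521,171,134(46) 318:523,173,137(19) 324:527,174,137(24) 330:531,174,136(28) 333:541,144,76(58) 336:543,144,76(63) 340:547,145,76(64)
250 308:519,137,77(61) 312:523,136,75(62) 315:521,169,134(47) 318:523,170,137(20) 324:528,171,137(23) 330:532,171,135(21) 333:542,139,75(62) 336:544,140,75(62) 340:548,140,75(64)
254 308:520,132,75(64) 312:523,133,76(61) 315:526,133,75(61) 318:529,133,76(52) 324:534,134,75(43) 330:540,135,76(55) 333:542,136,76(63) 336:545,136,75(59) 340:549,136,75(65)
535 136.21110719008706 ((523.7346801757812, 194.75306701660156), (10.730517387390137, 55.089263916015625), 8.33049201965332) [ 1.1610686e-01 -9.9323672e-01  5.2444055e+02  1.9430090e+02]
```

Request:
send_rows(steps=[0.45,-0.0085,0.0054,0.1,0,0,0,0.45,-0.0085,0.0054,0.18,0,0,0,0.45,-0.0085,0.0054,0.207,0,0,0,0.45,-0.0085,0.0054,0.207,0,0,0,0.45,-0.0085,0.0054,0.207,0,0,0], grip_force=40)

```text
clock: 2.45
eef_pos: [525.7, 194.1, 272.8]
tcp_rot: [0.65, 0.76, 0.001, 0.0]
contact_force: [0.4, -0.7, 0.0]
grip_width: 0.448
grasp_force: 0.0
```

Run:
```python
from h import *
pose();c=viewer.calibration("wrist");p,d=viewer.snapshot("wrist")
cv2.imwrite('pics/w2.png',p[:,:,::-1])
```

```text
t 2.45 pos [525.7 194.1 272.8] yaw(tool y) 8.84 z [ 1.4e-03  7.0e-04 -1.0e+00] F [ 0.4 -0.7  0. ] M [ 0.003 -0.009  0.013] grip 0.448 0.0 q [-0.72  0.49  0.4   1.9  -0.26  0.8  -0.03]
```

View pics/w2.png

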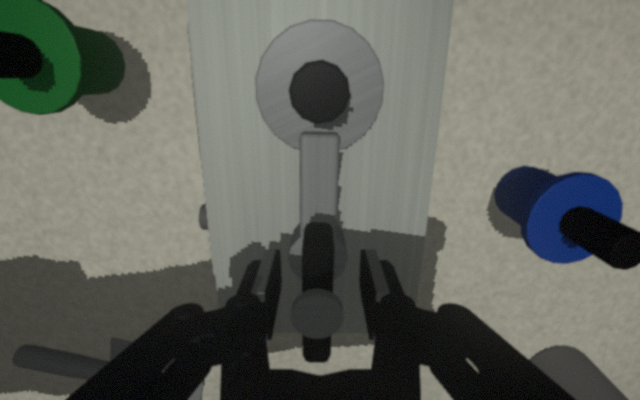

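The fingers straddle the bar: pads at (275,295) and (367,295), bar at (318,270). I'll shift about 1 mm, lower, and close.

Request:
send_rows(steps=[0.45,0.002,-0.002,0.003,0,0,0,0.3,0.002,-0.002,0.003,0,0,0,0,0.002,-0.002,0.003,0,0,0,0,0.002,-0.002,0.003,0,0,0,0,0.002,-0.002,0.003,0,0,0,0,0.002,-0.002,0.003,0,0,0], grip_force=40)

```text
clock: 3.1
eef_pos: [524.4, 194.8, 270.8]
tcp_rot: [0.651, 0.759, 0.001, 0.0]
contact_force: [-1.7, 0.3, 10.7]
grip_width: 0.133
grasp_force: 43.7
```

Run:
```python
from h import *
pose()
```

```text
t 3.1 pos [524.4 194.8 270.8] yaw(tool y) 8.79 z [ 0.0014  0.001  -1.    ] F [-1.7  0.3 10.7] M [ 0.054  0.54  -0.04 ] grip 0.133 43.7 q [-0.72  0.5   0.4   1.9  -0.26  0.8  -0.03]
```

10.7 N upward means the tips touch the part below, so I'll reopen, rise 1.5 mm and regrip.

Request:
send_rows(steps=[0.3,0,0,-0.003,0,0,0,0.3,0,0,-0.003,0,0,0,0,0,0,-0.003,0,0,0,0,0,0,-0.003,0,0,0,0,0,0,-0.003,0,0,0], grip_force=40)

```text
clock: 3.6
eef_pos: [524.3, 194.7, 271.4]
tcp_rot: [0.651, 0.759, 0.0, 0.0]
contact_force: [3.5, 1.2, 1.4]
grip_width: 0.134
grasp_force: 41.2
```

Run:
```python
from h import *
pose()
```

```text
t 3.6 pos [524.3 194.7 271.4] yaw(tool y) 8.78 z [ 9.e-04  2.e-04 -1.e+00] F [3.5 1.2 1.4] M [ 0.15  -0.737 -0.037] grip 0.134 41.2 q [-0.72  0.49  0.4   1.9  -0.26  0.8  -0.03]
```

Request:
send_rows(steps=[0,0,0,0,0,0,-0.05,0,0,0,0,0,0,-0.1,0,0,0,0,0,0,-0.1,0,0,0,0,0,0,-0.1])

```text
clock: 4.0
eef_pos: [524.3, 194.7, 271.4]
tcp_rot: [0.621, 0.784, 0.0, 0.0]
contact_force: [4.9, 1.9, 1.9]
grip_width: 0.135
grasp_force: 41.3
```

```bash
cat >> h.py <<'E'
def tq():
    o=manip.get_obs();r=R.from_quat(o['tcp_rot']).as_matrix()
    y=np.arctan2(r[1,1],r[0,1]);print('t %.2f handle %.3f Mz %.3f  j7 %.3f grip %.3f'%(o['clock'],y-np.radians(8.14),o['wrist_torque'][2],o['joint_efforts'][6],o['grip_width']),'F',o['contact_force'].round(1),'M',o['wrist_torque'].round(2),'pos',o['eef_pos'].round(1))
E
python3 -c "from h import *;tq()"
```

```text
t 4.00 handle 0.088 Mz -0.095  j7 0.270 grip 0.135 F [4.9 1.9 1.9] M [ 0.33 -0.98 -0.09] pos [524.3 194.7 271.4]
```

Request:
send_rows(steps=[0,0,0,0,0,0,-0.04,0,0,0,0,0,0,-0.075,0,0,0,0,0,0,-0.075])

```text
clock: 4.3
eef_pos: [524.3, 194.7, 271.4]
tcp_rot: [0.597, 0.802, 0.0, 0.0]
contact_force: [4.6, 1.4, 2.7]
grip_width: 0.133
grasp_force: 41.2
```

```bash
python3 -c "
from h import *
tq();viewer.snapshot('wrist');tq()"
```

```text
t 4.30 handle 0.148 Mz -0.178  j7 0.780 grip 0.133 F [4.6 1.4 2.7] M [ 0.33 -1.06 -0.18] pos [524.3 194.7 271.4]
t 4.35 handle 0.148 Mz -0.093  j7 0.370 grip 0.134 F [5.1 2.1 2.4] M [ 0.33 -1.03 -0.09] pos [524.3 194.7 271.4]
```

```bash
cat >> h.py <<'E'
def fing(n=3):
    for i in range(n):
        c=viewer.calibration('wrist');p,d=viewer.snapshot('wrist');P=cloud(c,d)
        r=P[...,:2]-[524.5,195];rr=np.hypot(r[...,0],r[...,1])
        m=(abs(P[...,2]-97)<5)&(rr>32)&(rr<62)&(d>0)
        a=[]
        for lo in range(32,58,2):  # angular centre of each ring
            k=m&(rr>=lo)&(rr<lo+2)
            if k.sum()>3: t=np.arctan2(r[...,1][k],r[...,0][k]);t=np.unwrap(t);a.append((t.min()+t.max())/2)
        print('finger %.3f'%(np.median(a)-np.pi/2-np.radians(8.14)),len(a),end=' ');tq()
E
python3 -c "
from h import *
fing()"
```

```text
finger 0.113 13 t 4.40 handle 0.147 Mz -0.160  j7 0.179 grip 0.135 F [4.6 0.8 2.8] M [ 0.32 -1.04 -0.16] pos [524.3 194.7 271.4]
finger 0.114 13 t 4.45 handle 0.147 Mz -0.066  j7 0.122 grip 0.134 F [5.5 0.5 2.6] M [ 0.3  -1.02 -0.07] pos [524.3 194.7 271.4]
finger 0.115 13 t 4.50 handle 0.147 Mz -0.159  j7 0.106 grip 0.134 F [6.1 1.9 3.1] M [ 0.3  -1.02 -0.16] pos [524.3 194.7 271.4]
```

Camera finger angle is a precise twist gauge: handle minus finger is about 0.033 while sliding at the drag. I'll continue in +.

Request:
send_rows(steps=[0,0,0,0,0,0,-0.05,0,0,0,0,0,0,-0.09,0,0,0,0,0,0,-0.09])

```text
clock: 4.8
eef_pos: [524.4, 194.7, 271.4]
tcp_rot: [0.569, 0.823, 0.0, 0.0]
contact_force: [5.0, 1.6, 2.7]
grip_width: 0.136
grasp_force: 41.2
```

```bash
python3 -c "
from h import *
fing(2)"
```

```text
finger 0.194 13 t 4.85 handle 0.218 Mz -0.082  j7 0.412 grip 0.138 F [4.9 2.3 2.7] M [ 0.39 -1.05 -0.08] pos [524.4 194.7 271.4]
finger 0.187 13 t 4.90 handle 0.218 Mz -0.137  j7 0.195 grip 0.137 F [5.7 1.4 2. ] M [ 0.37 -1.05 -0.14] pos [524.4 194.7 271.4]
```

Request:
send_rows(steps=[0,0,0,0,0,0,-0.05,0,0,0,0,0,0,-0.1,0,0,0,0,0,0,-0.1])

```text
clock: 5.2
eef_pos: [524.4, 194.7, 271.4]
tcp_rot: [0.536, 0.844, 0.0, 0.0]
contact_force: [5.4, 2.4, 1.9]
grip_width: 0.136
grasp_force: 41.2
```

```bash
python3 -c "
from h import *
fing(2)"
```

```text
finger 0.201 13 t 5.25 handle 0.297 Mz -0.223  j7 0.613 grip 0.137 F [6.5 2.2 1.7] M [ 0.41 -1.15 -0.22] pos [524.4 194.7 271.4]
finger 0.198 13 t 5.30 handle 0.296 Mz -0.203  j7 0.345 grip 0.136 F [5.3 2.  1.6] M [ 0.41 -1.17 -0.2 ] pos [524.4 194.7 271.4]
```

Stop found at finger +0.20 (twist about 0.12). I'll hold 0.2 s, then swing the other way.

Request:
send_rows(steps=[0,0,0,0,0,0,0,0,0,0,0,0,0,0,0,0,0,0,0,0,0.12,0,0,0,0,0,0,0.24,0,0,0,0,0,0,0.36,0,0,0,0,0,0,0.46,0,0,0,0,0,0,0.53,0,0,0,0,0,0,0.53])

```text
clock: 6.1
eef_pos: [524.3, 194.8, 271.4]
tcp_rot: [0.699, 0.715, 0.0, 0.0]
contact_force: [4.4, 0.6, 4.3]
grip_width: 0.136
grasp_force: 41.5
```

```bash
python3 -c "
from h import *
fing(2)"
```

```text
finger -0.034 13 t 6.15 handle -0.118 Mz 0.118  j7 -0.914 grip 0.137 F [4.8 0.1 3.8] M [ 0.19 -1.05  0.12] pos [524.3 194.8 271.4]
finger -0.035 13 t 6.20 handle -0.117 Mz 0.113  j7 -0.366 grip 0.132 F [5.7 1.1 3.9] M [ 0.29 -0.98  0.11] pos [524.2 194.7 271.4]
```

Request:
send_rows(steps=[0,0,0,0,0,0,0.05,0,0,0,0,0,0,0.1,0,0,0,0,0,0,0.1])

```text
clock: 6.5
eef_pos: [524.2, 194.7, 271.4]
tcp_rot: [0.726, 0.688, 0.0, 0.0]
contact_force: [5.2, 1.8, 4.8]
grip_width: 0.131
grasp_force: 41.6
```

```bash
python3 -c "
from h import *
fing(2)"
```

```text
finger -0.134 13 t 6.55 handle -0.196 Mz 0.091  j7 -0.499 grip 0.131 F [4.8 1.8 4.5] M [ 0.33 -1.01  0.09] pos [524.2 194.7 271.4]
finger -0.135 13 t 6.60 handle -0.195 Mz 0.040  j7 -0.201 grip 0.130 F [4.7 1.  5. ] M [ 0.35 -0.95  0.04] pos [524.2 194.7 271.4]
```

Request:
send_rows(steps=[0,0,0,0,0,0,0.05,0,0,0,0,0,0,0.1,0,0,0,0,0,0,0.1])

```text
clock: 6.9
eef_pos: [524.2, 194.8, 271.4]
tcp_rot: [0.752, 0.659, 0.0, 0.0]
contact_force: [4.5, 1.1, 5.4]
grip_width: 0.131
grasp_force: 41.6
```

```bash
python3 -c "
from h import *
fing(2)"
```

```text
finger -0.152 13 t 6.95 handle -0.274 Mz 0.205  j7 -0.589 grip 0.136 F [4.8 1.3 4.8] M [ 0.33 -0.98  0.2 ] pos [524.2 194.7 271.4]
finger -0.153 13 t 7.00 handle -0.273 Mz 0.200  j7 -0.310 grip 0.136 F [4.9 1.5 4.7] M [ 0.36 -0.95  0.2 ] pos [524.2 194.7 271.4]
```

Minus stop at about -0.153. A touch firmer, hold, then swing + to handle 0.2.

Request:
send_rows(steps=[0,0,0,0,0,0,0.02,0,0,0,0,0,0,0.02,0,0,0,0,0,0,0.02,0,0,0,0,0,0,-0.12,0,0,0,0,0,0,-0.25,0,0,0,0,0,0,-0.38,0,0,0,0,0,0,-0.5,0,0,0,0,0,0,-0.6,0,0,0,0,0,0,-0.6])

```text
clock: 7.9
eef_pos: [524.4, 194.6, 271.4]
tcp_rot: [0.576, 0.817, 0.0, 0.0]
contact_force: [6.2, 2.5, 3.3]
grip_width: 0.133
grasp_force: 41.3
```

```bash
python3 -c "
from h import *
fing(2)"
```

```text
finger 0.159 13 t 7.95 handle 0.198 Mz -0.143  j7 0.871 grip 0.134 F [7.  2.3 2.8] M [ 0.54 -1.33 -0.14] pos [524.3 194.7 271.4]
finger 0.165 13 t 8.00 handle 0.198 Mz -0.114  j7 0.331 grip 0.133 F [6.  2.1 2.2] M [ 0.47 -1.29 -0.11] pos [524.3 194.6 271.4]
```

Request:
send_rows(steps=[0,0,0,0,0,0,-0.05,0,0,0,0,0,0,-0.1,0,0,0,0,0,0,-0.1])

```text
clock: 8.3
eef_pos: [524.3, 194.7, 271.4]
tcp_rot: [0.544, 0.839, 0.0, 0.0]
contact_force: [6.6, 2.9, 2.0]
grip_width: 0.137
grasp_force: 41.3
```

```bash
python3 -c "
from h import *
fing(2)"
```

```text
finger 0.261 13 t 8.35 handle 0.277 Mz -0.040  j7 0.455 grip 0.135 F [6.7 2.5 3.6] M [ 0.42 -1.38 -0.04] pos [524.3 194.7 271.4]
finger 0.259 13 t 8.40 handle 0.276 Mz -0.084  j7 0.190 grip 0.133 F [6.5 1.7 3.5] M [ 0.45 -1.42 -0.08] pos [524.4 194.7 271.4]
```

Request:
send_rows(steps=[0,0,0,0,0,0,-0.06,0,0,0,0,0,0,-0.11,0,0,0,0,0,0,-0.11])

```text
clock: 8.7
eef_pos: [524.4, 194.7, 271.4]
tcp_rot: [0.508, 0.862, 0.001, 0.0]
contact_force: [7.5, 2.9, 2.8]
grip_width: 0.132
grasp_force: 41.3
```

```bash
python3 -c "
from h import *
fing(2)"
```

```text
finger 0.287 13 t 8.75 handle 0.363 Mz -0.253  j7 0.587 grip 0.137 F [6.8 2.1 2.5] M [ 0.53 -1.42 -0.25] pos [524.4 194.7 271.4]
finger 0.285 13 t 8.80 handle 0.362 Mz -0.187  j7 0.315 grip 0.130 F [7.1 2.4 2. ] M [ 0.55 -1.51 -0.19] pos [524.4 194.7 271.4]
```

Stop at +0.286. Firm, hold, swing minus to handle -0.20.

Request:
send_rows(steps=[0,0,0,0,0,0,-0.025,0,0,0,0,0,0,-0.025,0,0,0,0,0,0,-0.025,0,0,0,0,0,0,0.12,0,0,0,0,0,0,0.25,0,0,0,0,0,0,0.38,0,0,0,0,0,0,0.5,0,0,0,0,0,0,0.62,0,0,0,0,0,0,0.715,0,0,0,0,0,0,0.715])

```text
clock: 9.8
eef_pos: [524.2, 194.8, 271.4]
tcp_rot: [0.728, 0.686, 0.0, 0.0]
contact_force: [6.1, 1.7, 5.4]
grip_width: 0.139
grasp_force: 41.7
```

```bash
python3 -c "
from h import *
fing(2)"
```

```text
finger -0.120 13 t 9.85 handle -0.199 Mz 0.094  j7 -0.827 grip 0.137 F [4.3 0.8 4.4] M [ 0.35 -1.    0.09] pos [524.2 194.8 271.4]
finger -0.121 13 t 9.90 handle -0.199 Mz 0.084  j7 -0.313 grip 0.137 F [4.7 2.4 4.1] M [ 0.33 -1.06  0.08] pos [524.2 194.8 271.4]
```

Request:
send_rows(steps=[0,0,0,0,0,0,0.05,0,0,0,0,0,0,0.1,0,0,0,0,0,0,0.1])

```text
clock: 10.2
eef_pos: [524.2, 194.7, 271.4]
tcp_rot: [0.754, 0.657, 0.0, 0.0]
contact_force: [4.8, 1.6, 5.5]
grip_width: 0.137
grasp_force: 41.7
```

```bash
python3 -c "
from h import *
fing(2)"
```

```text
finger -0.220 13 t 10.25 handle -0.278 Mz 0.133  j7 -0.446 grip 0.135 F [4.7 1.8 4.7] M [ 0.33 -0.87  0.13] pos [524.2 194.7 271.4]
finger -0.219 13 t 10.30 handle -0.277 Mz 0.063  j7 -0.183 grip 0.132 F [4.8 1.2 5.6] M [ 0.31 -0.94  0.06] pos [524.2 194.7 271.4]
```

Request:
send_rows(steps=[0,0,0,0,0,0,0.05,0,0,0,0,0,0,0.11,0,0,0,0,0,0,0.11])

```text
clock: 10.6
eef_pos: [524.2, 194.8, 271.4]
tcp_rot: [0.781, 0.624, 0.0, 0.0]
contact_force: [5.1, 1.4, 5.6]
grip_width: 0.135
grasp_force: 41.7
```

```bash
python3 -c "
from h import *
fing(2)"
```

```text
finger -0.238 13 t 10.65 handle -0.364 Mz 0.206  j7 -0.649 grip 0.135 F [5.7 1.5 5.4] M [ 0.35 -0.89  0.21] pos [524.2 194.8 271.4]
finger -0.239 13 t 10.70 handle -0.364 Mz 0.287  j7 -0.335 grip 0.135 F [5.4 1.7 5.4] M [ 0.43 -0.91  0.29] pos [524.2 194.7 271.4]
```

Stop at -0.239. Firm, hold, swing + to 0.28.

Request:
send_rows(steps=[0,0,0,0,0,0,0.015,0,0,0,0,0,0,0.015,0,0,0,0,0,0,0.015,0,0,0,0,0,0,-0.12,0,0,0,0,0,0,-0.25,0,0,0,0,0,0,-0.38,0,0,0,0,0,0,-0.51,0,0,0,0,0,0,-0.64,0,0,0,0,0,0,-0.75,0,0,0,0,0,0,-0.82,0,0,0,0,0,0,-0.82])

```text
clock: 11.8
eef_pos: [524.4, 194.6, 271.4]
tcp_rot: [0.542, 0.84, 0.001, 0.0]
contact_force: [5.7, 1.5, 3.2]
grip_width: 0.135
grasp_force: 41.3
```

```bash
python3 -c "
from h import *
fing(2)"
```

```text
finger 0.242 13 t 11.85 handle 0.281 Mz -0.122  j7 0.665 grip 0.134 F [6.1 2.8 2.2] M [ 0.51 -1.39 -0.12] pos [524.4 194.6 271.4]
finger 0.244 13 t 11.90 handle 0.280 Mz -0.130  j7 0.275 grip 0.136 F [5.5 2.4 2.7] M [ 0.46 -1.38 -0.13] pos [524.3 194.7 271.5]
```

Request:
send_rows(steps=[0,0,0,0,0,0,-0.05,0,0,0,0,0,0,-0.1,0,0,0,0,0,0,-0.1])

```text
clock: 12.2
eef_pos: [524.4, 194.7, 271.4]
tcp_rot: [0.509, 0.861, 0.0, 0.0]
contact_force: [7.5, 2.4, 2.8]
grip_width: 0.132
grasp_force: 41.3
```

```bash
python3 -c "
from h import *
fing(2)"
```

```text
finger 0.344 13 t 12.25 handle 0.359 Mz -0.132  j7 0.456 grip 0.132 F [7.6 3.1 2.3] M [ 0.47 -1.47 -0.13] pos [524.4 194.7 271.4]
finger 0.345 13 t 12.30 handle 0.359 Mz -0.101  j7 0.190 grip 0.134 F [6.9 2.8 3.2] M [ 0.51 -1.43 -0.1 ] pos [524.4 194.7 271.4]
```

Request:
send_rows(steps=[0,0,0,0,0,0,-0.06,0,0,0,0,0,0,-0.12,0,0,0,0,0,0,-0.12])

```text
clock: 12.6
eef_pos: [524.4, 194.7, 271.4]
tcp_rot: [0.468, 0.884, 0.0, 0.0]
contact_force: [8.4, 2.9, 1.4]
grip_width: 0.138
grasp_force: 41.2
```

```bash
python3 -c "
from h import *
fing(2)"
```

```text
finger 0.440 13 t 12.65 handle 0.453 Mz -0.088  j7 0.532 grip 0.135 F [7.5 1.5 2.1] M [ 0.55 -1.49 -0.09] pos [524.4 194.7 271.4]
finger 0.442 13 t 12.70 handle 0.453 Mz -0.141  j7 0.212 grip 0.135 F [7.9 2.6 2. ] M [ 0.43 -1.53 -0.14] pos [524.4 194.7 271.4]
```

The finger is past 0.36 with only drag, so it's free. I'll swing toward open.

Request:
send_rows(steps=[0,0,0,0,0,0,-0.1,0,0,0,0,0,0,-0.2,0,0,0,0,0,0,-0.3,0,0,0,0,0,0,-0.4,0,0,0,0,0,0,-0.5,0,0,0,0,0,0,-0.6,0,0,0,0,0,0,-0.7,0,0,0,0,0,0,-0.8,0,0,0,0,0,0,-0.87,0,0,0,0,0,0,-0.87])

```text
clock: 13.7
eef_pos: [524.5, 194.9, 271.5]
tcp_rot: [0.145, 0.989, 0.001, 0.001]
contact_force: [8.3, 4.9, 0.4]
grip_width: 0.134
grasp_force: 40.9
```

```bash
python3 -c "
from h import *
fing(2)"
```

```text
finger 1.140 13 t 13.75 handle 1.137 Mz -0.072  j7 0.626 grip 0.134 F [9.7 4.4 0.6] M [ 0.82 -1.82 -0.07] pos [524.5 194.9 271.5]
finger 1.126 13 t 13.80 handle 1.136 Mz -0.060  j7 0.236 grip 0.135 F [9.  4.  1.1] M [ 0.85 -1.94 -0.06] pos [524.5 194.9 271.4]
```

Request:
send_rows(steps=[0,0,0,0,0,0,-0.06,0,0,0,0,0,0,-0.11,0,0,0,0,0,0,-0.11])

```text
clock: 14.1
eef_pos: [524.5, 194.9, 271.5]
tcp_rot: [0.102, 0.995, 0.0, 0.001]
contact_force: [8.1, 4.8, -0.1]
grip_width: 0.137
grasp_force: 40.9
```

```bash
python3 -c "
from h import *
fing(3)"
```

```text
finger 1.213 13 t 14.15 handle 1.223 Mz -0.136  j7 0.468 grip 0.134 F [ 9.4  4.8 -0.2] M [ 0.82 -1.96 -0.14] pos [524.5 194.9 271.4]
finger 1.222 13 t 14.20 handle 1.223 Mz -0.089  j7 0.196 grip 0.135 F [ 9.   4.4 -0.2] M [ 0.83 -1.88 -0.09] pos [524.5 194.9 271.5]
finger 1.222 13 t 14.25 handle 1.223 Mz -0.127  j7 0.115 grip 0.135 F [9.7 4.5 0.9] M [ 0.8  -1.99 -0.13] pos [524.5 194.9 271.4]
```

Clamp at the open stop. I'll release, rise and move over the canister knob.

Request:
send_rows(steps=[0.45,0,0,0,0,0,0,0.45,0,0,0,0,0,0,0.45,0,0,0,0,0,0,0.45,0,0,-0.06,0,0,0,0.45,0,0,-0.14,0,0,0,0.6,0,0,-0.22,0,0,0,0.6,0.053,0.152,-0.22,0,0,0,0.6,0.053,0.152,-0.22,0,0,0,0.6,0.053,0.152,-0.22,0,0,0,0.6,0.053,0.152,-0.22,0,0,0])

```text
clock: 15.25
eef_pos: [513.5, 274.8, 380.8]
tcp_rot: [0.103, 0.995, -0.0, -0.0]
contact_force: [0.5, -1.3, -0.2]
grip_width: 0.603
grasp_force: 0.0
```

Run:
```python
from h import *
pose();c=viewer.calibration("wrist");p,d=viewer.snapshot("wrist");P=cloud(c,d)
cv2.imwrite('pics/w3.png',p[:,:,::-1])
for lo,hi in((119,126),(80,87)):
    m=(P[...,2]>lo)&(P[...,2]<hi)&(np.hypot(P[...,0]-513.8,P[...,1]-274.6)<45)
    q=P[m][:,:2].astype(np.float32);print(m.sum(),cv2.minEnclosingCircle(q) if len(q) else 0,np.median(q,0) if len(q) else 0)
# tall points near heater: clamp bar
c=viewer.calibration("top");p,d=viewer.snapshot("top");P=cloud(c,d)
m=(P[...,2]>128)&(P[...,2]<140)&(np.hypot(P[...,0]-524.5,P[...,1]-195)<32);print(m.sum(),cv2.minAreaRect(P[m][:,:2].astype(np.float32)) if m.sum()>5 else 0)
```

```text
t 15.25 pos [513.5 274.8 380.8] yaw(tool y) 78.17 z [-8.e-04 -7.e-04 -1.e+00] F [ 0.5 -1.3 -0.2] M [-0.036 -0.034 -0.014] grip 0.603 0.0 q [-0.62  0.37  0.09  1.75 -0.04  1.03  0.85]
630 ((511.79547119140625, 272.566650390625), 10.89260482788086) [511.26718 273.0552 ]
2759 ((512.2449340820312, 272.6411437988281), 29.97415542602539) [505.44638 275.51154]
122 ((524.53564453125, 193.83775329589844), (16.702943801879883, 54.60090637207031), 72.93161010742188)
```

View pics/w3.png

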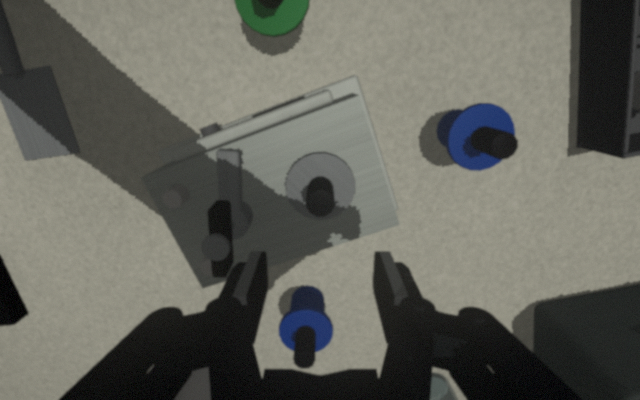

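The view shows the clamp open, with its bar at (220,240) and finger pointing to (229,170), and the knob clear at (320,195). I'll descend on the knob and grip.

Request:
send_rows(steps=[0.6,0.001,-0.003,0.09,0,0,0,0.6,0.001,-0.003,0.17,0,0,0,0.6,0.001,-0.003,0.225,0,0,0,0.6,0.001,-0.003,0.243,0,0,0,0.6,0.001,-0.003,0.243,0,0,0,0.4,0.001,-0.003,0.243,0,0,0,0.3,0.001,-0.003,0.243,0,0,0,0,0.001,-0.003,0.243,0,0,0,0,0.001,-0.003,0.243,0,0,0,0,0.001,-0.003,0.243,0,0,0,0,0.001,-0.003,0.243,0,0,0], grip_force=40)

```text
clock: 16.45
eef_pos: [513.5, 273.3, 261.4]
tcp_rot: [0.104, 0.995, 0.001, 0.001]
contact_force: [-1.5, -1.2, 8.9]
grip_width: 0.243
grasp_force: 38.8
```

```bash
python3 -c "
from h import *
pose()"
```

```text
t 16.45 pos [513.5 273.3 261.4] yaw(tool y) 78.08 z [ 0.0021  0.0012 -1.    ] F [-1.5 -1.2  8.9] M [-0.321  0.306 -0.015] grip 0.243 38.8 q [-0.6   0.51  0.08  1.84 -0.05  0.79  0.87]
```

Request:
send_rows(steps=[0,0,0,-0.01,0,0,0,0,0,0,-0.04,0,0,0,0,0,0,-0.08,0,0,0,0,0,0,-0.12,0,0,0,0,0,0,-0.16,0,0,0,0,0,0,-0.2,0,0,0,0,0,0,-0.25,0,0,0,0,0,0,-0.3,0,0,0,0,0,0,-0.3,0,0,0])

```text
clock: 17.35
eef_pos: [513.3, 273.2, 414.3]
tcp_rot: [0.104, 0.995, 0.002, 0.002]
contact_force: [0.5, 0.2, -3.4]
grip_width: 0.245
grasp_force: 39.8
```

Run:
```python
from h import *
pose();p,d=viewer.snapshot("scene");cv2.imwrite('pics/s2.png',cv2.resize(p[60:300,240:560],None,fx=2,fy=2)[:,:,::-1])
```

```text
t 17.35 pos [513.3 273.2 414.3] yaw(tool y) 78.08 z [ 0.005  0.003 -1.   ] F [ 0.5  0.2 -3.4] M [-0.022 -0.038 -0.014] grip 0.245 39.8 q [-0.62  0.33  0.09  1.72 -0.03  1.09  0.85]
```

View pics/s2.png

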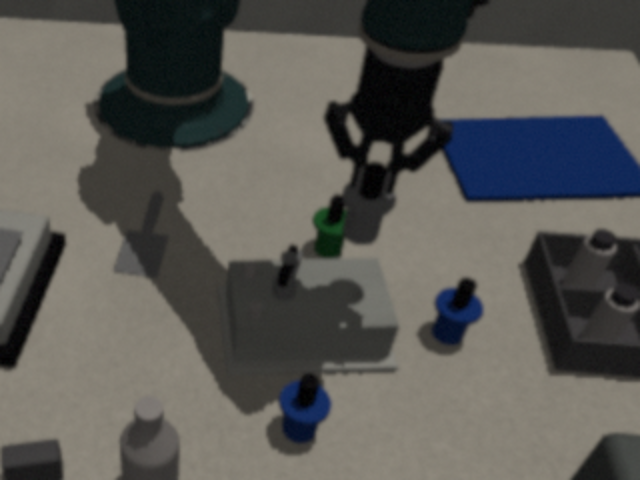

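The canister hangs upright in the gripper at (370,200) in the crop, the well is empty and the clamp is open. I'll carry it over the pan.

Request:
send_rows(steps=[0,-0.0065,-0.03,0,0,0,0,0,-0.022,-0.1,0,0,0,0,0,-0.039,-0.178,0,0,0,0,0,-0.056,-0.257,0,0,0,0,0,-0.074,-0.336,0,0,0,0,0,-0.091,-0.415,0,0,0,0,0,-0.109,-0.494,0,0,0,0,0,-0.126,-0.572,0,0,0,0,0,-0.143,-0.651,0,0,0,0,0,-0.161,-0.73,0,0,0,0,0,-0.178,-0.809,0,0,0,0,0,-0.195,-0.888,0,0,0,0,0,-0.208,-0.947,0,0,0,0,0,-0.214,-0.975,0,0,0,0,0,-0.217,-0.987,0,0,0,0,0,-0.217,-0.987,0,0,0,0,0,-0.217,-0.987,0,0,0,0])

```text
clock: 19.1
eef_pos: [517.4, -230.9, 409.5]
tcp_rot: [0.103, 0.995, 0.0, -0.0]
contact_force: [-0.3, 0.5, -2.9]
grip_width: 0.244
grasp_force: 39.6
```

```bash
python3 -c "
from h import *
pose()"
```

```text
t 19.1 pos [ 517.4 -230.9  409.5] yaw(tool y) 78.17 z [-4.e-04  6.e-04 -1.e+00] F [-0.3  0.5 -2.9] M [ 0.042 -0.011 -0.016] grip 0.244 39.6 q [ 0.07  0.32  0.37  1.77 -0.13  1.08  1.84]
```

Request:
send_rows(steps=[0,-0.001,-0.0025,0.03,0,0,0,0,-0.001,-0.0025,0.07,0,0,0,0,-0.001,-0.0025,0.11,0,0,0,0,-0.001,-0.0025,0.14,0,0,0,0,-0.001,-0.0025,0.155,0,0,0,0,-0.001,-0.0025,0.159,0,0,0,0,-0.001,-0.0025,0.159,0,0,0,0,-0.001,-0.0025,0.159,0,0,0])

```text
clock: 19.9
eef_pos: [517.7, -233.5, 330.8]
tcp_rot: [0.104, 0.995, -0.0, 0.0]
contact_force: [0.5, -1.1, -3.4]
grip_width: 0.244
grasp_force: 39.8
```

```bash
python3 -c "
from h import *
pose()
for n in ('wrist','scene'):
    c=viewer.calibration(n);p,d=viewer.snapshot(n);P=cloud(c,d)
    cv2.imwrite(f'pics/{n}9.png',p[:,:,::-1])
    m=(abs(P[...,2]-84)<3)&(abs(P[...,0]-517)<75)&(abs(P[...,1]+232)<75)
    print(n,m.sum(),cv2.minAreaRect(P[m][:,:2].astype(np.float32)) if m.sum()>5 else 0)
"
```

```text
t 19.9 pos [ 517.7 -233.5  330.8] yaw(tool y) 78.1 z [ 9.e-04 -3.e-04 -1.e+00] F [ 0.5 -1.1 -3.4] M [0.017 0.009 0.033] grip 0.244 39.8 q [ 0.09  0.41  0.35  1.84 -0.17  0.92  1.88]
wrist 22618 ((516.4403076171875, -232.08505249023438), (130.06564331054688, 131.04661560058594), 85.17701721191406)
scene 1187 ((519.564453125, -228.93359375), (131.68414306640625, 130.33006286621094), 85.89799499511719)
```

View pics/wrist9.png

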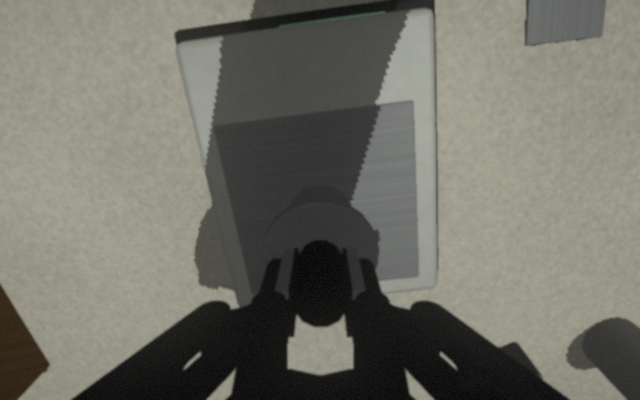

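The canister is above the pan (tip at (320,285), pan edges at (215,125) to (418,275)). I'll shift 1.7 mm and lower slowly.

Request:
send_rows(steps=[0,0,0.0033,0.004,0,0,0,0,0,0.0033,0.008,0,0,0,0,0,0.0033,0.011,0,0,0,0,0,0.0033,0.014,0,0,0,0,0,0.0033,0.014,0,0,0])

```text
clock: 20.5
eef_pos: [517.8, -231.9, 323.0]
tcp_rot: [0.104, 0.995, -0.0, -0.0]
contact_force: [-0.4, 0.6, -3.0]
grip_width: 0.243
grasp_force: 39.8
```

```bash
python3 -c "
from h import *
pose()"
```

```text
t 20.5 pos [ 517.8 -231.9  323. ] yaw(tool y) 78.08 z [-3.e-04 -0.e+00 -1.e+00] F [-0.4  0.6 -3. ] M [ 0.006 -0.048  0.03 ] grip 0.243 39.8 q [ 0.09  0.42  0.34  1.84 -0.18  0.9   1.88]
```

Not in contact yet; I'll lower in small steps.

Request:
send_rows(steps=[0,0,0,0.001,0,0,0,0,0,0,0.002,0,0,0,0,0,0,0.003,0,0,0,0,0,0,0.003,0,0,0])

```text
clock: 20.9
eef_pos: [517.9, -231.9, 321.8]
tcp_rot: [0.104, 0.995, -0.0, 0.0]
contact_force: [-0.5, -0.2, -2.1]
grip_width: 0.245
grasp_force: 39.8
```

```bash
python3 -c "
from h import *
pose();viewer.snapshot('top');pose()"
```

```text
t 20.9 pos [ 517.9 -231.9  321.8] yaw(tool y) 78.08 z [ 1.e-04 -2.e-04 -1.e+00] F [-0.5 -0.2 -2.1] M [-0.022  0.024 -0.017] grip 0.245 39.8 q [ 0.09  0.43  0.34  1.85 -0.18  0.9   1.88]
t 20.95 pos [ 517.9 -231.9  321.8] yaw(tool y) 78.08 z [ 2.e-04 -2.e-04 -1.e+00] F [ 0.3  0.7 -0.6] M [-0.04   0.086  0.028] grip 0.247 39.8 q [ 0.09  0.43  0.34  1.85 -0.18  0.9   1.88]
```

Request:
send_rows(steps=[0,0,0,0.001,0,0,0,0,0,0,0.002,0,0,0,0,0,0,0.003,0,0,0,0,0,0,0.003,0,0,0])

```text
clock: 21.35
eef_pos: [517.9, -231.9, 320.3]
tcp_rot: [0.104, 0.995, -0.0, 0.0]
contact_force: [-0.4, 0.5, 0.6]
grip_width: 0.243
grasp_force: 39.9
```

```bash
python3 -c "
from h import *
pose();viewer.snapshot('top');pose()"
```

```text
t 21.35 pos [ 517.9 -231.9  320.3] yaw(tool y) 78.08 z [ 2.e-04 -2.e-04 -1.e+00] F [-0.4  0.5  0.6] M [ 0.015  0.146 -0.022] grip 0.243 39.9 q [ 0.09  0.43  0.34  1.85 -0.18  0.9   1.88]
t 21.4 pos [ 517.9 -231.9  320.3] yaw(tool y) 78.08 z [ 2.e-04 -2.e-04 -1.e+00] F [-1.8  0.1  1.7] M [-0.04   0.173  0.028] grip 0.246 39.9 q [ 0.09  0.43  0.34  1.85 -0.18  0.9   1.88]
```

Resting on the pan; I'll release and rise.

Request:
send_rows(steps=[0.28,0,0,0,0,0,0,0.35,0,0,0,0,0,0,0.5,0,0,0,0,0,0,0.6,0,0,0,0,0,0,0.6,0,0,-0.02,0,0,0,0.6,0,0,-0.08,0,0,0,0.6,0,0,-0.16,0,0,0,0.6,0,0,-0.24,0,0,0,0.6,0,0,-0.3,0,0,0,0.6,0,0,-0.3,0,0,0])

```text
clock: 22.4
eef_pos: [518.0, -232.3, 475.2]
tcp_rot: [0.104, 0.995, -0.001, 0.003]
contact_force: [0.7, 0.0, -1.4]
grip_width: 0.597
grasp_force: 0.0
```

Run:
```python
from h import *
pose()
c=viewer.calibration('wrist');p,d=viewer.snapshot('wrist');P=cloud(c,d)
for lo,hi in((177,188),(138,149)):
    m=(P[...,2]>lo)&(P[...,2]<hi)&(np.hypot(P[...,0]-517,P[...,1]+232)<50);print(m.sum(),np.median(P[m][:,2]) if m.any() else 0,cv2.minEnclosingCircle(P[m][:,:2].astype(np.float32)) if m.any() else 0)
p,d=viewer.snapshot('scene');cv2.imwrite('pics/s3.png',p[:,:,::-1])
```

```text
t 22.4 pos [ 518.  -232.3  475.2] yaw(tool y) 78.07 z [ 0.0065 -0.002  -1.    ] F [ 0.7  0.  -1.4] M [-0.025 -0.029  0.006] grip 0.597 0.0 q [ 0.05  0.26  0.38  1.69 -0.11  1.2   1.82]
512 181.8863777518987 ((515.6846923828125, -233.79052734375), 10.81568431854248)
2324 143.04487125181458 ((515.6953735351562, -233.75872802734375), 29.965892791748047)
```

View pics/s3.png

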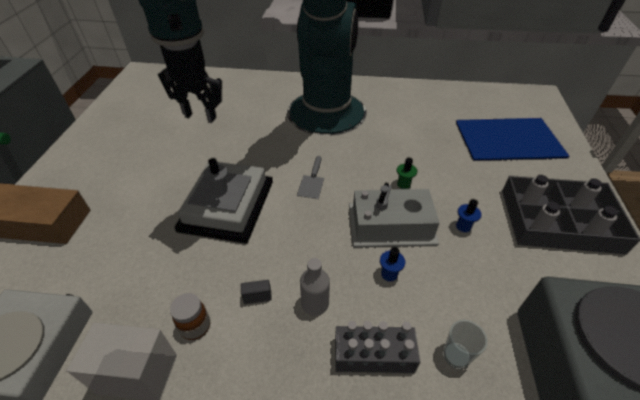

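The canister stands upright at the pan's centre (knob at (213,166), flange and knob concentric, about 2 mm off). The clamp is open at (383,195) and everything else is where it was.

```bash
python3 -c "
from h import *
print(manip.sign_off())"
```

```text
the job is handed in; nothing more can be done
None
```

The clamp broke free after five swings, kept within the stem's twist limit, and is at its open stop; the canister stands upright within about 2 mm of the pan's centre, released, and the job was handed in at about 22.5 s.

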